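# Shut the curing box and hold its recessed reset button with the stylus

## Task

The jaw model is already in the light-curing box: push the box's hinged lid fully shut, then take the slim metal stylus out of its block and, through the small collared hole in the deck beside the lid, push the recessed reset button all the way down with the stylus tip. Finish while still gripping the stylus and holding the button down with it, the lid still shut, and leave the other things on the desk where they are.

Things in the scene. Friction and masses are not known exactly. Their poses are not given: they have to be found in the camera images.
- curing_box: Light-curing box fixed to the desk, off-white plastic with a dark grey lid and deck, 150 (its x, depth) x 210 (its y, width) x 70 mm high. Origin: centre of its underside, on the desk. Its -x side is the front, towards the robot; z up. The left part (box y -30 to +105 mm) is an open chamber 60 mm high under the lid; the right part (box y -105 to -30 mm) is a flat closed control deck, top 70 mm above the desk, with a dark display in front and the collared hole behind it.
- lid (a joint): Hinged lid of the box's chamber, dark grey flat panel 142 (from hinge to front edge, plus a 10 mm finger lip) x 133 x 8 mm with a dark window. Value in rad: 0 fully shut (lying flat, top face 70 mm above the desk), grows as its front edge rises; starts part open, 0.6 to 1.1. A stiff hinge: it stays where it is left, about 1 N at lid_pad swings it down slowly, a few N quickly.
- lid_hinge (a point): Point on the lid's hinge axis, mid-way along it: box frame x +70, y +37.5, z +62 mm. The axis runs along the box's y; the lid reaches from here towards the box's -x.
- lid_pad (a point): Point on the lid's outer (upper) face, mid-width, 122 mm from the hinge axis (20 mm inside the front edge) and 8 mm above the plane through the hinge axis; moves with the lid. A good place to push. z axis is the lid's outward normal.
- port (a point): Centre of the collared hole's mouth in the control deck: top of the steel collar, 73 mm above the desk; collar 28 mm outside, hole 16 mm in diameter through collar and deck (9 mm thick together), vertical; below it the well widens to 26 mm.
- button_top (a point): Centre of the top of the black reset button, 23 mm in diameter, recessed straight below the hole: 23 mm under the collar's top when up. Moves with the button.
- reset_button (a joint): Travel of the reset button in m: 0 up, 0.006 fully down (end stop). A spring pushes it back: about 1.7 N to start, 5 N to hold fully down.
- pin_stand: Dark steel block fixed to the desk, 70 x 70 x 50 mm high, on a 78 mm square rubber foot 6 mm thick, with one 10 mm vertical hole 48 mm deep at its centre where the stylus stands. Origin: centre of its underside. It may stand to the right or to the left of the curing box.
- stylus_grip (a point): Centre of the stylus's round aluminium handle, 14 mm in diameter and 76 mm long (38 mm above and below this point). z axis along the stylus, pointing up out of the handle's end. The stylus is loose, about 40 g (28 to 56 g), and starts upright in the block with this point 92 mm above the desk. Under the handle is a flange 18 mm in diameter and 4 mm thick that rests on the block and does not pass the hole in the deck.
- stylus_tip (a point): Rounded tip of the stylus's steel shaft, 6 mm in diameter, 45 mm long below the flange; the tip is 87 mm below the handle's centre along the stylus.
- spirit_lamp: Bystander: round glass spirit lamp, 68 x 68 x 72 mm, to the left or right of the box, in the place not taken by the stylus block. Origin: centre of its underside.
- tape_roll: Bystander: tape roll lying flat, 48 x 48 x 12 mm. Origin: centre of its underside.
- caliper: Bystander: caliper lying flat, 47 x 140 x 10 mm. Origin: centre of its underside.
- jaw_model: Bystander: plaster jaw model on the desk, 59 x 64 x 24 mm. Origin: centre of its underside.
- pot_pumice: Bystander: white lidded pot at the right rear corner, 69 x 68 x 50 mm. Origin: centre of its underside.
Things that resemble listed ones, but are neither listed nor needed, are in the scene too. What is shaped like the part that bears stylus_grip but orange is not meant.

How it is judged:
On the way, in this order (a step that is already met when the one before it is completed fails the run):
1. the lid is shut (value of joint lid below 0.04 rad), for 0.2 s.
2. the stylus is gripped and lifted clear of its block (contact force between the fingers and stylus above 1 N and value of joint lid below 0.04 rad and height (world z) of stylus_tip above 0.055 m), for 0.1 s.
At the end, for the whole second after the job is handed in: The lid is shut (within 0.04 rad); the stylus, gripped by the fingers (over 1 N) and within 0.35 rad of upright, has its tip down the collared hole on the button (within 9 mm of the hole's axis) and holds the button at least 4.8 mm of its 6 mm down with over 2 N, through the last second (value of joint lid below 0.04 rad and contact force between the fingers and stylus above 1 N and value of joint reset_button above 0.0048 m and contact force between stylus and reset_button above 2 N and horizontal distance between stylus_tip and port below 0.009 m and distance between stylus_tip and button_top below 0.012 m and angle between stylus_grip's own z axis and vertical below 0.35 rad and contact force between the fingers and reset_button below 0.1 N); the arm keeps its last pose, push and grip.
It fails at once if another thing on the desk is pushed more than 30 mm away or knocked over (distance of any of spirit_lamp, tape_roll, caliper, jaw_model, pot_pumice from where it was at the start of the episode above 0.03 m or angle between any of spirit_lamp, tape_roll, caliper, jaw_model, pot_pumice's own z axis and vertical above 0.5 rad).
It also fails if it takes over 51 s, if anything falls off the work surface, if the arm or the gripper's body presses on something with over 40 N, if the wrist force passes 120 N, or if a joint passes its speed limit or range.

## Robot

A 7-joint arm with a two-finger parallel gripper is mounted at the origin on the work surface; the furniture and walls round the work are solid. World frame = base frame: x ahead of the robot, y to its left, z up, the work surface at z = 0. Lengths are in m, angles in rad, forces in N, time in s.
With the tool pointing down it reaches from about 0.425 to 0.925 m from the base axis. Payload 6.8 kg.
Tool frame: the origin (TCP) lies on the front face of the gripper's body, between the roots of the fingers; the fingertips stand 73 mm ahead of it and the grasp point (between the pads) lies 54 mm ahead of it (bot.finger_overhang is the z of the fingertips in the tool frame, in m); z points along the fingers, y is the line along which they close (so a half turn about z gives the same grasp; the last joint's range is limited). The gripper opens to 85 mm and grips with 20 to 120 N. Pads are 22 mm wide; open, the fingers measure 114 mm over their backs; the gripper's body (76 mm by 85 mm) begins 54 mm behind the grasp point. The pads swing forward as they close: fully open they stand 13 mm farther back than shut.
Start: joints at [-1.386, 0.477, 0.022, 1.555, -0.011, 1.109, -0.083], TCP at [0.195, 0.646, 0.304] pointing down, gripper open.
Joint ranges: [-2.96, 2.96], [-0.34, 2.1], [-1.41, 1.46], [0.24, 2.44], [-1.37, 4.51], [0.17, 1.92], [-2.96, 2.96]. Speed limits (rad/s): [2.39, 2.39, 3.14, 3.14, 3.14, 3.14, 3.14].

## Interface

Orientations are given as a unit quaternion [w, x, y, z].
In Python, from station import bot gives the robot as it stands.
- The arm moves only by the tool servo_tool, never from a script. Its argument "motion" is one flat list of numbers, 7 for each row, row after row: the shift along the tool's x, y, z as a fraction of full scale, then the turn, a rotation vector about the tool's x, y, z as a fraction of full scale, then the closure, from 0 (fully open) to 1 (shut). In form: [tx, ty, tz, ax, ay, az, gripper, tx, ty, tz, ax, ay, az, gripper, ...]. A call has 1 to 5 rows; each row shifts and turns the commanded pose from where the row before left it, along the tool's axes as they then stand; what a row does not reach is not made up. Full scale, the value 1, is 0.02 m for a shift and 0.15 rad for a turn. A row lasts 1/8 s, in which the tool goes at most 62.5 mm and 10.7 degrees, less where a joint would pass 70% of its speed; a pose out of reach is approached as far as the arm can. A call with a number of a shift or a turn outside -1 to 1 is refused whole. A call with a gripper value outside its range is refused whole. The fingers move at their own pace and stop on an object; "grip_force" is the grip in N (left out, the last holds). Time passes only in rows, so rows that do not move let the fingers close. It gives the time, the measured TCP pose, the force, the opening and the grip force at its end, in the units of the state.
- bot.get_obs(): the state, without advancing time (a new reading comes with each control period).
- bot.read_camera(name): name is "scene" or "top" or "wrist"; returns the picture (420x560x3 uint8, red, green, blue); there is no depth.
- bot.get_calibration(name): a dict with "mtx" (3x3 intrinsics, pixels), "rvec" (rotation vector, rad) and "tvec" (3), from world to camera coordinates, as OpenCV has them. Camera axes: x right, y down, z forward; pixel columns grow to the right and rows downward; lengths in m; the calibration is good to about 2 mm. A picture is of the moment at which its call begins: read the wrist's pose just before it. get_calibration takes no time and is no camera call; for the wrist camera it gives the pose at the moment of the call.
- bot.hand_in(): hands the job in; it is judged then, once.
Trained networks look in the newest picture that a camera, given by its name, has taken for a name from the list of things; names that differ only in an ending like _2 or _b are one class to them, and where a whole thing is asked for, a point or a joint stands for the part that bears it (a point fixed in the world has none). Each returns a list of dicts, best first, with "p" (0 to 1); they miss things now and then, are a little off and sometimes report something else, mostly with a low value. They report only what shows in the picture. A call takes as long as a camera call. They do not tell look-alikes from the thing itself.
- bot.boxes_of(camera, name): "uv" ([column, row] in pixels, amid what is visible of it).
The state is a dict: "t": time; "q": joint angles; "joint_vel": joint speeds; "joint_torque": joint torques, N m; "eef_pos": TCP position; "tool_rot": TCP orientation; "contact_force": force on the tool from outside, world axes, zero at the start; "torque": the same for the moment, N m; "gripper_width": opening from 0.0 (shut) to 1.0 (fully open); "grasp_force": force on a finger pad.
Only numpy, scipy, OpenCV 4.12 (cv2) and the standard library are available. Lean on these libraries where they do the work, as an engineer would, in place of code of your own. Each camera call takes 0.05 s, during which the arm holds its last target. There are 200 camera calls.

## Working session

There is one attempt and no reset: what is moved stays moved. The work goes in short steps, Python scripts to look and compute and a tool call to move; the robot and the scene stay as the last step left them, time stands still between calls to the robot, and variables do not carry over. Pictures are saved under pics/ and viewed, at most 10 in all, crops included, and the job is handed in when it is done.

Besides the shell and the picture viewer there is one more tool, called after "Emit:" by a JSON object that holds its "name" and its "arguments". servo_tool: Moves the arm, as the interface text tells. Shift numbers are shares of 0.02 m and turn numbers shares of 0.15 rad, none past 1 either way. Its arguments: {"type":"object","properties":{"motion":{"type":"array","items":{"type":"number","minimum":-1,"maximum":1}},"grip_force":{"type":"number"}},"required":["motion"]}

```bash
mkdir -p pics
cat > h.py <<'E'
import numpy as np, cv2
from scipy.spatial.transform import Rotation as R
from station import bot
def shot(c,n):
    im=bot.read_camera(c); cv2.imwrite(f'pics/{n}.png',im[:,:,::-1]); return im
def cam(c):
    k=bot.get_calibration(c); M=np.array(k['mtx'],float); Rm=cv2.Rodrigues(np.array(k['rvec'],float))[0]; t=np.array(k['tvec'],float).ravel(); return M,Rm,t
def ray(c,uv,z):
    M,Rm,t=cam(c); d=Rm.T@np.linalg.solve(M,[uv[0],uv[1],1.]); o=-Rm.T@t
    return o+d*(z-o[2])/d[2]
def proj(c,p):
    M,Rm,t=cam(c); q=M@(Rm@np.array(p,float)+t); return q[:2]/q[2]
E
python3 - <<'E'
from h import *
o=bot.get_obs(); print(o['eef_pos'],o['tool_rot'],o['contact_force'])
for c in ('scene','top'):
    shot(c,c+'0')
    M,Rm,t=cam(c); print(c,-Rm.T@t, M[0,0])
    for n,z in (('curing_box',.06),('lid',.1),('lid_pad',.13),('port',.073),('pin_stand',.05),('stylus_grip',.092),('spirit_lamp',.04),('tape_roll',.01),('caliper',.01),('jaw_model',.02),('pot_pumice',.05)):
        try: print(n,[(np.round(b['uv']),round(b['p'],2),ray(c,b['uv'],z).round(3)[:2]) for b in bot.boxes_of(c,n)[:3]])
        except Exception as e: print(n,e)
E
```

```text
[0.19472654 0.64582039 0.30292849] [-6.47678614e-05  1.45892401e-01  9.89300057e-01 -8.94593821e-04] [ 1.20844106 -0.24755354 -0.55642451]
scene [-0.03032498 -0.40733397  0.90225795] 489.35673441334393
curing_box [(array([312., 209.]), 0.56, array([0.497, 0.055]))]
lid [(array([308., 171.]), 0.84, array([0.547, 0.116]))]
lid_pad [(array([310., 172.]), 0.83, array([0.527, 0.094]))]
port [(array([314., 210.]), 0.75, array([0.492, 0.042]))]
pin_stand [(array([231., 173.]), 0.93, array([0.443, 0.273])), (array([390., 293.]), 0.61, array([ 0.462, -0.197]))]
stylus_grip [(array([186., 142.]), 0.55, array([0.406, 0.396])), (array([224., 152.]), 0.53, array([0.452, 0.305]))]
spirit_lamp [(array([388., 293.]), 0.83, array([ 0.465, -0.191]))]
tape_roll [(array([220., 226.]), 0.52, array([0.34 , 0.191])), (array([314., 211.]), 0.43, array([0.529, 0.075]))]
caliper [(array([333., 326.]), 0.71, array([ 0.346, -0.156]))]
jaw_model [(array([182., 189.]), 0.74, array([0.338, 0.337]))]
pot_pumice [(array([421., 267.]), 0.97, array([ 0.557, -0.202])), (array([310., 171.]), 0.69, array([0.588, 0.147]))
[... 205 characters left out ...]
202.]), 0.2, array([ 0.461, -0.157]))]
port [(array([300., 186.]), 0.67, array([0.51 , 0.067]))]
pin_stand [(array([201., 217.]), 0.79, array([0.446, 0.294]))]
stylus_grip [(array([195., 214.]), 0.53, array([0.448, 0.298])), (array([243., 268.]), 0.35, array([0.332, 0.196]))]
spirit_lamp [(array([409., 201.]), 0.64, array([ 0.473, -0.182])), (array([298., 184.]), 0.21, array([0.52 , 0.072]))]
tape_roll [(array([244., 270.]), 0.68, array([0.325, 0.201]))]
caliper [(array([393., 258.]), 0.7, array([ 0.345, -0.145]))]
jaw_model [(array([188., 267.]), 0.55, array([0.333, 0.331])), (array([300., 185.]), 0.3, array([0.52 , 0.067]))]
pot_pumice [(array([413., 167.]), 0.59, array([ 0.551, -0.193]))]
```

View pics/scene0.png

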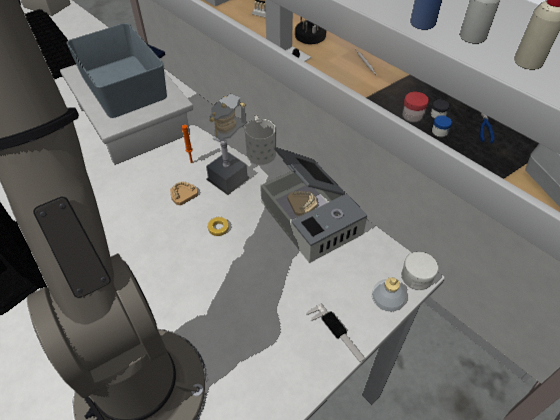

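View pics/top0.png

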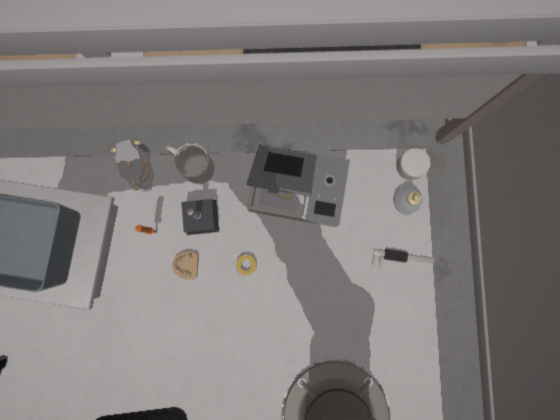

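The scene shows the box with its lid half open (around 310,170 in scene), the port at (337,213) in scene and (329,180) in top. The block with the stylus is at (200,217) in top and the orange decoy at (145,230). I'll enlarge the area for precise corners.

Run:
```python
import cv2
a=cv2.imread('pics/top0.png')[140:235,170:360]; cv2.imwrite('pics/c1.png',cv2.resize(a,None,fx=4.2,fy=4.2,interpolation=cv2.INTER_CUBIC))
```

```text
(no output)
```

View pics/c1.png

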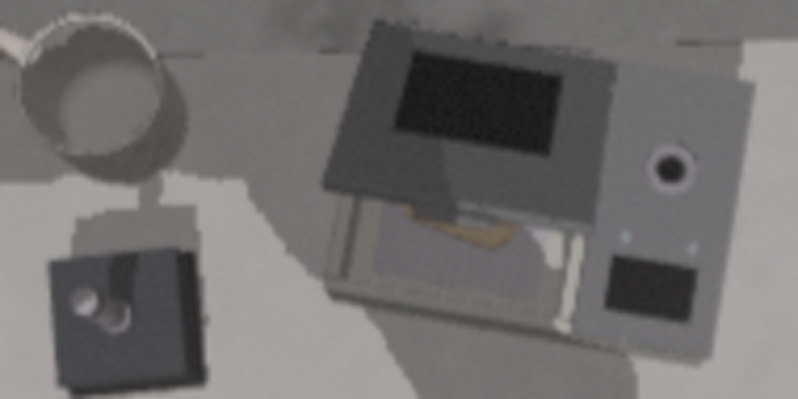

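The crop shows the port at (671,169), the deck's right edge from (710,360) to (754,85), the lid's front edge from (323,188) to (597,227), the stylus top at (85,300) and its flange at (117,318).

Run:
```python
from h import *
from scipy.optimize import least_squares
f=lambda x,y:(x/4.2+170,y/4.2+140)
P=lambda x,y,z:ray('top',f(x,y),z)
port=P(671,169,.073); a=P(710,360,.07); b=P(754,85,.07)
print('port',port,'edge',a,b)
# fit box pose: right front, right rear, left-front rim corner (z .06)
obs=[((-.075,-.105,.07),(710,360)),((.075,-.105,.07),(754,85)),((-.075,.105,.06),(330,292))]
def w(p,q): c,s=np.cos(p[2]),np.sin(p[2]); return np.array([p[0]+c*q[0]-s*q[1],p[1]+s*q[0]+c*q[1],q[2]])
def res(p):
    r=[]
    for q,uv in obs: r+=list(proj('top',w(p,q))-f(*uv))
    for q,uv,L in (((.07-.152*np.cos(p[3])-.008*np.sin(p[3])*1,.0375+.0665,.062+.152*np.sin(p[3])),(323,188),1),((.07-.152*np.cos(p[3])-.008*np.sin(p[3]),.0375-.0665,.062+.152*np.sin(p[3])),(597,227),1)):
        r+=list(proj('top',w(p,q))-f(*uv))
    return r
s=least_squares(res,[.55,.05,0,.8]); p=s.x; print('box',p.round(4),np.round(s.fun,1))
c,s_=np.cos(p[2]),np.sin(p[2]); d=port[:2]-p[:2]; print('port in box',c*d[0]+s_*d[1],-s_*d[0]+c*d[1])
th=p[3]; print('pad',w(p,(.07-.122*np.cos(th)+.008*np.sin(th),.0375,.062+.122*np.sin(th)+.008*np.cos(th))))
print('pad shut',w(p,(.07-.122,.0375,.07)))
print('stylus',P(85,300,.13),P(117,318,.054),'block',np.mean([P(*u,.05) for u in((50,262),(178,250),(188,382),(60,388))],axis=0))
print('blockedges',[P(*u,.05)[:2].round(3) for u in((50,262),(178,250),(188,382),(60,388))],'cup',P(90,85,.09))
for n in('orange',): print(ray('top',(145,230),.05), ray('scene',(187,142),.09))
k=bot.get_obs();print(R.from_quat(np.array(k['tool_rot'])[[1,2,3,0]]).as_matrix().round(2), k['q'])
```

```text
port [0.52042879 0.00153765 0.073     ] edge [ 0.41857984 -0.01565525  0.07      ] [ 0.56562073 -0.04480078  0.07      ]
box [ 0.5126  0.0707 -0.1896  0.8625] [ 1.2 -0.3  0.8 -0.4 -1.4  0.6 -0.7 -0.9  0.2  0.9]
port in box 0.020707614497606674 -0.06645628256307318
pad [0.51645253 0.10815464 0.1598569 ]
pad shut [0.46861974 0.11733544 0.07      ]
stylus [0.45066581 0.30120845 0.13      ] [0.4492218  0.30047336 0.054     ] block [0.44841246 0.30020913 0.05      ]
blockedges [array([0.481, 0.338]), array([0.486, 0.268]), array([0.414, 0.263]), array([0.412, 0.332])] cup [0.56940441 0.30790059 0.09      ]
[0.41964727 0.42157708 0.05      ] [0.4095507  0.39538414 0.09      ]
[[-0.96  0.29 -0.  ]
 [ 0.29  0.96  0.  ]
 [ 0.    0.   -1.  ]] [-1.38611476  0.47700458  0.02238253  1.55539229 -0.01149886  1.10929481
 -0.08313898]
```

Emit:
{"name": "servo_tool", "arguments": {"motion": [0,0,-1,0,0,0,1,0,0,-1,0,0,0,1,0,0,-1,0,0,0,1,-1,-0.95,0,0,0,0,1,-1,-0.95,0,0,0,0,1], "grip_force": 40}}

```text
t: 1.82
eef_pos: [0.2223, 0.598, 0.3641]
tool_rot: [0.0, 0.146, 0.989, 0.0]
contact_force: [1.0, -0.4, 0.1]
gripper_width: 0.002
grasp_force: 0.0
```

Emit:
{"name": "servo_tool", "arguments": {"motion": [-1,-0.95,0,0,0,0,1,-1,-0.95,0,0,0,0,1,-1,-0.95,0,0,0,0,1,-1,-0.95,0,0,0,0,1,-1,-0.95,0,0,0,0,1]}}

```text
t: 2.45
eef_pos: [0.2911, 0.4773, 0.364]
tool_rot: [0.0, 0.146, 0.989, 0.0]
contact_force: [-0.0, -0.1, 0.3]
gripper_width: -0.001
grasp_force: 0.0
```

Emit:
{"name": "servo_tool", "arguments": {"motion": [-1,-0.95,0,0,0,0,1,-1,-0.95,0,0,0,0,1,-1,-0.95,0,0,0,0,1,-1,-0.95,0,0,0,0,1,-1,-0.95,0,0,0,0,1]}}

```text
t: 3.08
eef_pos: [0.3593, 0.3575, 0.3641]
tool_rot: [0.0, 0.146, 0.989, 0.0]
contact_force: [0.3, -0.9, 1.3]
gripper_width: 0.002
grasp_force: 0.0
```

Emit:
{"name": "servo_tool", "arguments": {"motion": [-1,-0.95,0,0,0,0,1,-1,-0.95,0,0,0,0,1,-1,-0.95,0,0,0,0,1,-1,-0.95,0,0,0,0,1,-1,-0.95,0,0,0,0,1]}}

```text
t: 3.7
eef_pos: [0.4275, 0.2376, 0.364]
tool_rot: [0.0, 0.146, 0.989, 0.0]
contact_force: [0.9, -0.2, -0.5]
gripper_width: -0.001
grasp_force: 0.0
```

Emit:
{"name": "servo_tool", "arguments": {"motion": [-1,-0.95,0,0,0,0,1,-1,-0.95,0,0,0,0,1,-1,-0.95,0.8,0,0,0,1,-1,-0.95,1,0,0,0,1,-1,-0.95,1,0,0,0,1]}}

```text
t: 4.32
eef_pos: [0.4958, 0.118, 0.3076]
tool_rot: [0.0, 0.146, 0.989, 0.0]
contact_force: [-0.0, 1.1, -0.3]
gripper_width: -0.003
grasp_force: 0.0
```

Emit:
{"name": "servo_tool", "arguments": {"motion": [0,0,1,0,0,0,1,0,0,0.6,0,0,0,1,0,0,0.5,0,0,0,1,0,0,0.5,0,0,0,1]}}

```text
t: 4.82
eef_pos: [0.4956, 0.1195, 0.2557]
tool_rot: [0.0, 0.146, 0.989, 0.0]
contact_force: [-0.4, -0.6, -0.4]
gripper_width: 0.001
grasp_force: 0.0
```

Emit:
{"name": "servo_tool", "arguments": {"motion": [0,0,0.5,0,0,0,1,0,0,0.5,0,0,0,1,0,0,0.5,0,0,0,1]}}

```text
t: 5.2
eef_pos: [0.4953, 0.1193, 0.2254]
tool_rot: [-0.0, 0.146, 0.989, 0.0]
contact_force: [-0.1, 0.1, 0.6]
gripper_width: -0.003
grasp_force: 0.4
```

Emit:
{"name": "servo_tool", "arguments": {"motion": [0,0,0.5,0,0,0,1,0,0,0.5,0,0,0,1,0,0,0.5,0,0,0,1]}}

```text
t: 5.58
eef_pos: [0.4955, 0.1191, 0.1952]
tool_rot: [0.0, 0.146, 0.989, 0.0]
contact_force: [0.4, 0.1, 1.5]
gripper_width: 0.003
grasp_force: 0.4
```

Emit:
{"name": "servo_tool", "arguments": {"motion": [0,0,0.5,0,0,0,1,0,0,0.5,0,0,0,1,0,0,0.5,0,0,0,1,0,0,0.5,0,0,0,1]}}

```text
t: 6.08
eef_pos: [0.4953, 0.1191, 0.1552]
tool_rot: [-0.0, 0.146, 0.989, -0.0]
contact_force: [0.0, 0.6, 1.0]
gripper_width: 0.0
grasp_force: 0.4
```

Emit:
{"name": "servo_tool", "arguments": {"motion": [0,0,0.25,0,0,0,1,0,0,0.25,0,0,0,1]}}

```text
t: 6.32
eef_pos: [0.4954, 0.119, 0.1456]
tool_rot: [-0.0, 0.146, 0.989, -0.0]
contact_force: [-1.1, 0.7, 0.1]
gripper_width: -0.003
grasp_force: 0.4
```

Emit:
{"name": "servo_tool", "arguments": {"motion": [0,0,0.15,0,0,0,1,0,0,0.1,0,0,0,1,0,0,0,0,0,0,1]}}

```text
t: 6.7
eef_pos: [0.4955, 0.119, 0.1424]
tool_rot: [-0.0, 0.146, 0.989, 0.0]
contact_force: [-6.3, -1.3, 20.4]
gripper_width: 0.001
grasp_force: 10.0
```

Emit:
{"name": "servo_tool", "arguments": {"motion": [0,0,0,0,0,0,1,0,0,-0.5,0,0,0,1,0,0,-1,0,0,0,1,0,0,-1,0,0,0,0.5,0,0,-1,0,0,0,0.3]}}

```text
t: 7.32
eef_pos: [0.4956, 0.1191, 0.2118]
tool_rot: [0.0, 0.146, 0.989, 0.0]
contact_force: [0.3, 0.6, -0.7]
gripper_width: 0.416
grasp_force: 0.0
```

Emit:
{"name": "servo_tool", "arguments": {"motion": [0,0,-1,0,0,0,0,0.4,0.7,-1,0,0,0,0,0.5,0.9,-1,0,0,0,0,0.5,0.9,0,0,0,0,0,0.5,0.9,0,0,0,0,0]}}

```text
t: 7.95
eef_pos: [0.4788, 0.1958, 0.2715]
tool_rot: [0.001, 0.146, 0.989, 0.0]
contact_force: [-0.4, 0.5, -0.1]
gripper_width: 1.002
grasp_force: 0.0
```

Run:
```python
from h import *
im=shot('wrist','w1'); t=shot('top','t1')
for n,z in (('stylus_grip',.092),('pin_stand',.05),('port',.073),('lid_pad',.07)):
  for c in('wrist','top'):
    print(c,n,[(np.round(b['uv']),round(b['p'],2),ray(c,b['uv'],z).round(3)[:2]) for b in bot.boxes_of(c,n)[:3]])
print(proj('wrist',(.4505,.3005,.13)),proj('wrist',(.4495,.3005,.054)),proj('wrist',(.5204,.0015,.073)),bot.get_obs()['eef_pos'])
b=np.zeros((420,800,3),np.uint8); b[:, :560]=im[:,:,::-1]; b[:240,560:]=t[120:240,220:340][:,:,::-1].repeat(2,0).repeat(2,1); cv2.imwrite('pics/w1b.png',b)
```

```text
wrist stylus_grip [(array([532.,  33.]), 0.89, array([0.415, 0.388])), (array([412., 126.]), 0.85, array([0.451, 0.304])), (array([156., 247.]), 0.48, array([0.486, 0.096]))]
top stylus_grip []
wrist pin_stand [(array([380., 112.]), 0.82, array([0.442, 0.294]))]
top pin_stand []
wrist port [(array([156., 244.]), 0.57, array([0.49 , 0.086]))]
top port [(array([305., 184.]), 0.71, array([0.512, 0.056]))]
wrist lid_pad [(array([202., 246.]), 0.81, array([0.504, 0.122]))]
top lid_pad [(array([288., 177.]), 0.68, array([0.53 , 0.094]))]
[431.20530868 132.92453718] [390.94039313 119.42616542] [ 81.81094836 298.67612493] [0.47888616 0.19437567 0.27087399]
```

View pics/w1b.png

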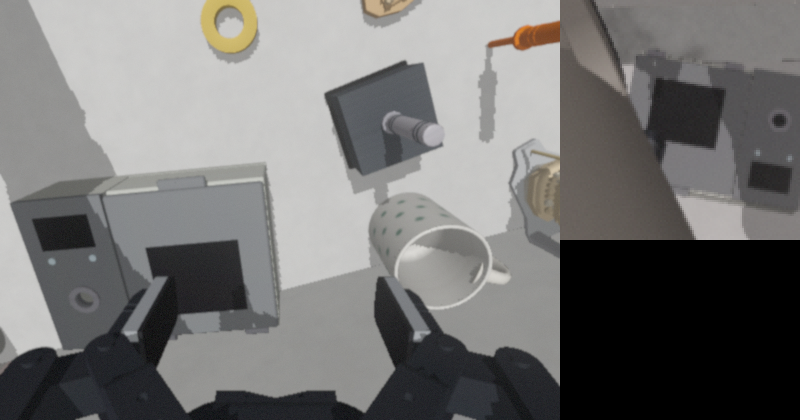

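Lid is flat, so shut. The stylus top is at (433,133) and the port at (84,298), each within 3 px of the prediction.

Emit:
{"name": "servo_tool", "arguments": {"motion": [0.57,0.92,0.2,0,0,0,0,0.57,0.92,0.2,0,0,0,0,0.57,0.92,0.2,0,0,0,0,0.57,0.92,0.2,0,0,0,0,0.6,0.95,0.2,0,0,0,0]}}

```text
t: 9.07
eef_pos: [0.4502, 0.3011, 0.2507]
tool_rot: [0.0, 0.146, 0.989, -0.0]
contact_force: [0.4, -0.2, -0.3]
gripper_width: 1.002
grasp_force: 0.0
```

Emit:
{"name": "servo_tool", "arguments": {"motion": [0,0,1,0,0,0,0,0,0,1,0,0,0,0,0,0,0,0,0,0,0]}}

```text
t: 9.45
eef_pos: [0.4495, 0.3001, 0.2096]
tool_rot: [-0.001, 0.146, 0.989, -0.001]
contact_force: [-0.0, 0.3, 0.9]
gripper_width: 1.0
grasp_force: 0.0
```

Emit:
{"name": "servo_tool", "arguments": {"motion": [-0.03,0.02,1,0,0,0,0,0,0,1,0,0,0,0,0,0,1,0,0,0,0,0,0,0.2,0,0,0,0,0,0,0,0,0,0,0.5], "grip_force": 60}}

```text
t: 10.07
eef_pos: [0.4514, 0.3008, 0.1476]
tool_rot: [0.0, 0.146, 0.989, 0.0]
contact_force: [0.6, -0.1, -0.2]
gripper_width: 0.816
grasp_force: 0.0
```

Emit:
{"name": "servo_tool", "arguments": {"motion": [0,0,0,0,0,0,0.8,0,0,0,0,0,0,1,0,0,0,0,0,0,1,0,0,0,0,0,0,1]}}

```text
t: 10.58
eef_pos: [0.4512, 0.3009, 0.1473]
tool_rot: [0.0, 0.146, 0.989, 0.0]
contact_force: [-0.3, 0.7, 2.6]
gripper_width: 0.147
grasp_force: 58.3
```

Emit:
{"name": "servo_tool", "arguments": {"motion": [0,0,-0.5,0,0,0,1,0,0,-1,0,0,0,1,0,0,-1,0,0,0,1,0,0,-1,0,0,0,1,0,0,-1,0,0,0,1]}}

```text
t: 11.2
eef_pos: [0.4508, 0.3003, 0.238]
tool_rot: [-0.0, 0.146, 0.989, -0.0]
contact_force: [-0.8, -0.0, -1.6]
gripper_width: 0.144
grasp_force: 58.8
```

Emit:
{"name": "servo_tool", "arguments": {"motion": [0,0,-1,0,0,0,1,-0.5,-0.87,-0.5,0,0,0,1,-0.5,-0.87,0,0,0,0,1,-0.5,-0.87,0,0,0,0,1,-0.5,-0.87,0,0,0,0,1]}}

```text
t: 11.82
eef_pos: [0.4692, 0.2202, 0.2662]
tool_rot: [-0.001, 0.146, 0.989, -0.001]
contact_force: [0.6, -0.2, -0.8]
gripper_width: 0.148
grasp_force: 58.8
```

Emit:
{"name": "servo_tool", "arguments": {"motion": [-0.5,-0.87,0,0,0,0,1,-0.5,-0.87,0,0,0,0,1,-0.5,-0.87,0,0,0,0,1,-0.5,-0.87,0,0,0,0,1,-0.5,-0.87,0,0,0,0,1]}}

```text
t: 12.45
eef_pos: [0.4918, 0.1229, 0.2664]
tool_rot: [-0.0, 0.146, 0.989, -0.0]
contact_force: [-0.1, -0.8, -0.8]
gripper_width: 0.149
grasp_force: 58.8
```

Run:
```python
from h import *
im=shot('wrist','w2'); o=bot.get_obs(); e=o['eef_pos']; print(e,o['gripper_width'],o['grasp_force'])
print('pred tip',proj('wrist',(e[0],e[1],e[2]-.142)),'pred grip end',proj('wrist',(e[0],e[1],e[2]-.1)),'port',proj('wrist',(.5204,.0015,.073)))
```

```text
[0.49238982 0.11991258 0.26650105] 0.14683044750007176 58.76144886016846
pred tip [274.82674509 222.64596264] pred grip end [274.55760683 251.65201853] port [151.64562344 267.09055407]
```

View pics/w2.png

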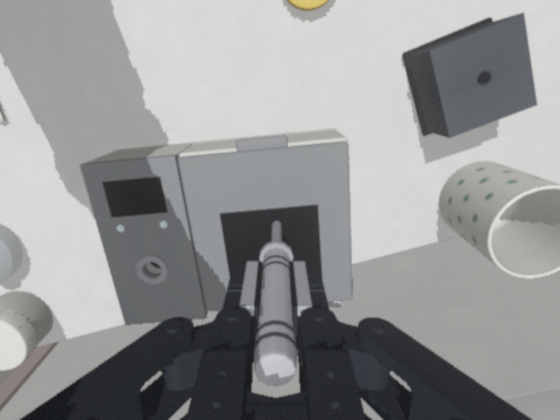

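The stylus is held straight, its tip at (276,222) as predicted; the port shows at (153,268).

Emit:
{"name": "servo_tool", "arguments": {"motion": [-0.51,-0.88,0,0,0,0,1,-0.51,-0.88,0,0,0,0,1,-0.51,-0.88,0,0,0,0,1,-0.51,-0.88,0,0,0,0,1,-0.51,-0.88,0.3,0,0,0,1]}}

```text
t: 13.12
eef_pos: [0.5154, 0.0248, 0.2608]
tool_rot: [0.0, 0.146, 0.989, 0.0]
contact_force: [-0.1, -0.3, -0.3]
gripper_width: 0.149
grasp_force: 58.8
```

Emit:
{"name": "servo_tool", "arguments": {"motion": [-0.5,-0.86,0.5,0,0,0,1,0,0,0.7,0,0,0,1,0,0,0,0,0,0,1,0,0,0,0,0,0,1]}}

```text
t: 13.62
eef_pos: [0.5199, 0.0074, 0.2368]
tool_rot: [-0.0, 0.145, 0.989, 0.0]
contact_force: [0.5, -0.4, 0.8]
gripper_width: 0.145
grasp_force: 58.8
```

Run:
```python
from h import *
im=shot('wrist','w3'); o=bot.get_obs(); e=o['eef_pos']; print(e)
print('pred tip',proj('wrist',(e[0],e[1],e[2]-.1423)),'port',proj('wrist',(.5204,.0015,.073)))
a=cv2.imread('pics/w3.png')[180:300,200:360]; cv2.imwrite('pics/w3c.png',cv2.resize(a,None,fx=5,fy=5,interpolation=cv2.INTER_CUBIC))
```

```text
[0.52002522 0.00731915 0.23706226]
pred tip [274.32867243 222.45312688] port [266.75525682 213.77116867]
```

View pics/w3c.png

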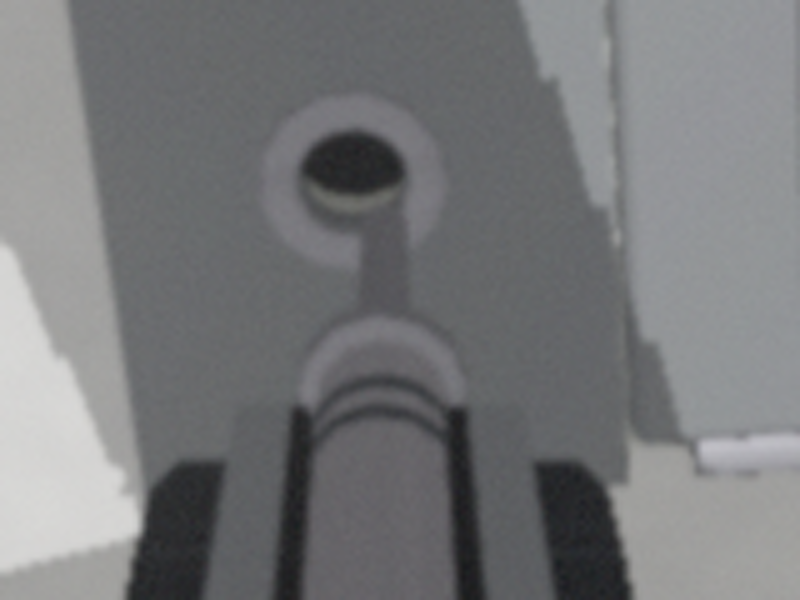

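Collar centre is at full-frame pixel (271,216), tip at about (276.6,222): a couple of px of calibration bias, which I'll cancel.

Run:
```python
from h import *
e=np.array(bot.get_obs()['eef_pos']); Rm=R.from_quat(np.array(bot.get_obs()['tool_rot'])[[1,2,3,0]])
for b in ((2.2,0),(0,0)):
    p=ray('wrist',(271-b[0],216.4-b[1]),.073); print(p,Rm.inv().apply(p-e)/.02)
```

```text
[0.5227404  0.00231057 0.073     ] [-0.2016287  -0.20431574  8.20303638]
[0.52319331 0.00382029 0.073     ] [-0.20162603 -0.1255064   8.20306967]
```

Emit:
{"name": "servo_tool", "arguments": {"motion": [-0.2,-0.19,0,0,0,0,1,0,0,0.5,0,0,0,1,0,0,0.5,0,0,0,1,0,0,0,0,0,0,1]}}

```text
t: 14.18
eef_pos: [0.5219, 0.0016, 0.2156]
tool_rot: [-0.001, 0.146, 0.989, -0.0]
contact_force: [0.4, -0.4, -0.0]
gripper_width: 0.144
grasp_force: 58.8
```

Emit:
{"name": "servo_tool", "arguments": {"motion": [0,0,0.3,0,0,0,1,0,0,0.3,0,0,0,1,0,0,0,0,0,0,1]}}

```text
t: 14.55
eef_pos: [0.5224, 0.0016, 0.2044]
tool_rot: [-0.0, 0.146, 0.989, -0.0]
contact_force: [-0.1, 0.6, -1.2]
gripper_width: 0.144
grasp_force: 58.8
```

Emit:
{"name": "servo_tool", "arguments": {"motion": [0,0,0.3,0,0,0,1,0,0,0.3,0,0,0,1,0,0,0,0,0,0,1]}}

```text
t: 14.92
eef_pos: [0.5223, 0.0016, 0.1923]
tool_rot: [-0.001, 0.146, 0.989, -0.0]
contact_force: [-0.4, -0.4, -0.6]
gripper_width: 0.144
grasp_force: 58.8
```

Emit:
{"name": "servo_tool", "arguments": {"motion": [0,0,0.15,0,0,0,1,0,0,0.1,0,0,0,1,0,0,0,0,0,0,1]}}

```text
t: 15.3
eef_pos: [0.5228, 0.0016, 0.188]
tool_rot: [0.0, 0.146, 0.989, 0.0]
contact_force: [-0.5, 0.1, 3.1]
gripper_width: 0.147
grasp_force: 59.1
```

Spring force is rising as expected; push on to the end stop.

Emit:
{"name": "servo_tool", "arguments": {"motion": [0,0,0.1,0,0,0,1,0,0,0.05,0,0,0,1,0,0,0,0,0,0,1]}}

```text
t: 15.68
eef_pos: [0.5229, 0.0016, 0.1851]
tool_rot: [0.0, 0.146, 0.989, 0.0]
contact_force: [-0.9, 0.2, 5.0]
gripper_width: 0.15
grasp_force: 59.3
```

Emit:
{"name": "servo_tool", "arguments": {"motion": [0,0,0.05,0,0,0,1,0,0,0,0,0,0,1,0,0,0,0,0,0,1]}}

```text
t: 16.05
eef_pos: [0.5232, 0.0015, 0.1847]
tool_rot: [0.0, 0.146, 0.989, 0.0]
contact_force: [-2.2, -0.4, 10.8]
gripper_width: 0.145
grasp_force: 60.0
```

Emit:
{"name": "servo_tool", "arguments": {"motion": [0,0,0,0,0,0,1,0,0,0,0,0,0,1,0,0,0,0,0,0,1]}}

```text
t: 16.42
eef_pos: [0.5232, 0.0015, 0.1847]
tool_rot: [0.001, 0.146, 0.989, 0.0]
contact_force: [-0.8, -0.5, 10.2]
gripper_width: 0.149
grasp_force: 60.0
```

```bash
python3 -c "
from h import *
shot('wrist','w4')"
```

```text
(no output)
```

View pics/w4.png

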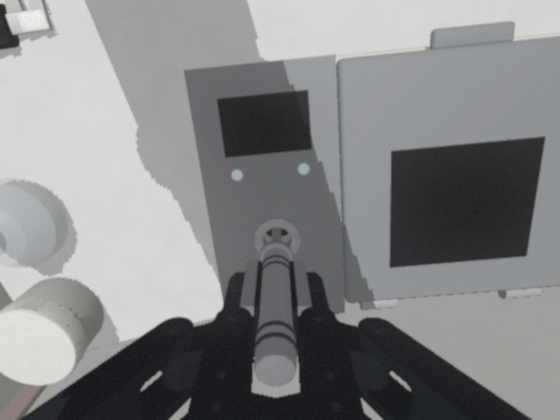

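The stylus is upright in the hole at (277,240), the lid is flat, and 10 N holds the button at its stop.

```bash
python3 -c "
from station import bot
print(bot.hand_in())"
```

```text
the job is handed in; nothing more can be done
None
```

I handed the job in with the lid shut and the gripped stylus holding the reset button at its end stop with about 10 N; none of the other things were touched as far as I could see, and the judge's verdict was not shown.

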